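# Stopper the solvent flask and rack the rinsed lens-mount plate

### The arm

A 7-joint arm with a two-finger parallel gripper is mounted at the origin on the work surface. World frame = base frame: x ahead of the robot, y to its left, z up, the work surface at z = 0. Lengths are in m, angles in degrees, forces in N, time in s.
With the tool pointing down it reaches from about 0.35 to 0.775 m from the base axis. Payload 3.1 kg.
Tool frame: the origin (TCP) lies on the centre line of the jaws, within the pads' length; the fingertips stand 17 mm ahead of it and the grasp point (between the pads) lies 2 mm behind it (robot.tip_reach is the distance from the TCP to the fingertips, in m); z points along the fingers, y is the direction in which the jaws open and shut (so a half turn about z gives the same grasp; the last joint's range is limited). The gripper opens to 85 mm and grips with 20 to 120 N. Pads are 22 mm wide; open, the fingers measure 114 mm over their backs; the gripper's body (76 mm by 85 mm) begins 54 mm behind the grasp point. The pads swing forward as they close: fully open they stand 13 mm farther back than shut.
Start: joints at [-67.191, 17.813, 0.802, 86.603, -0.252, 75.585, -1.558], TCP at [0.234, 0.498, 0.248] pointing down, gripper open.
Joint ranges: [-154.91, 154.91], [-16.99, 109.72], [-72.82, 74.43], [7.12, 147.25], [-82.49, 262.49], [11.32, 116.49], [-174.64, 174.64]. Speed limits (degrees/s): [159.86, 159.86, 180, 180, 180, 180, 180].

### API

Orientations are given as [roll, pitch, yaw] about the fixed x, y, z axes, in that order (R = Rz(yaw) Ry(pitch) Rx(roll)).
In Python, from station import robot, fingers, vision, workorder, recognise gives the robot as it stands. Calls block until the motion is done:
- robot.move_to(position, orientation): joint-space move of the TCP to a pose.
- robot.line_to(position, orientation=None, velocity=0.15, f_stop=None): straight line of the TCP; orientation=None keeps the orientation; velocity is the mean speed in m/s. With f_stop (N) it stops when the force on the tool has changed by that much, and returns True; else False.
- robot.move_j(angles): joint-space move.
- fingers.gripper_to(opening, force=None): opening from 0.0 (shut) to 1.0 (fully open); force is the grip in N (None keeps the last); returns when the fingers have stopped.
- robot.pause(seconds).
- robot.inverse_kinematics(position, orientation): joint angles nearest the present ones, or None.
- vision.grab_frame(name): name is "scene" or "top"; returns the picture (384x512x3 uint8, red, green, blue); there is no depth.
- vision.calibration(name): a dict with "mtx" (3x3 intrinsics, pixels), "k1" (the pictures are not rectified: a ray, as slopes to the right and down, at radius r is drawn at 1 + k1 r^2 times it, then the intrinsics apply), "extrinsics" (4x4, takes a point from world to camera coordinates). Camera axes: x right, y up, looking along -z (the intrinsics and any distortion apply to the point x, -y, -z); pixel columns grow to the right and rows downward; lengths in m; the calibration is good to about 2 mm. A picture is of the moment at which its call begins. calibration takes no time and is no camera call.
A pose or a line that the arm cannot do raises robot.PlanningError and nothing moves.
- workorder.close_job(): hands the job in, once; it reports no verdict.
Trained networks look in the newest picture that a camera, given by its name, has taken for a name from the list of things; names that differ only in an ending like _2 or _b are one class to them, and where a whole thing is asked for, a point or a joint stands for the part that bears it (a point fixed in the world has none). Each returns a list of dicts, best first, with "p" (0 to 1); they miss things now and then, are a little off and sometimes report something else, mostly with a low value. They report only what shows in the picture. A call takes as long as a camera call. They do not tell look-alikes from the thing itself.
- recognise(label, camera): "rect" ([centre column, centre row, width, height] in pixels, round what is visible of it).
Readings, each from a call of its own:
- robot.current_time_s(): time.
- robot.current_joint_positions(): joint angles.
- robot.current_dq(): joint speeds.
- robot.current_joint_torque(): joint torques, N m.
- robot.current_tool_pos(): TCP position.
- robot.current_eef_rot(): TCP orientation.
- robot.current_contact_force(): force on the tool from outside, world axes, zero at the start.
- robot.current_torque(): the same for the moment, N m.
- robot.current_finger_gap(): opening from 0.0 (shut) to 1.0 (fully open).
Only numpy, scipy, OpenCV 4.12 (cv2) and the standard library are available. Lean on these libraries where they do the work, as an engineer would, in place of code of your own. Each camera call takes 0.05 s, during which the arm holds its last target. There are 200 camera calls.

### The job

The lens-mount plate on the sloping draining stand has been rinsed. First close the amber solvent flask: set the white tapered stopper gently into its neck, fully home with the flask left standing; then take the plate off the stand and stand it upright on its short thin edge, same end down, centred lengthways in the empty slot of the black rack. Do not disturb the plate already in the rack, the white bottle with the red cap or the brass ring.

Things in the scene. Friction and masses are not known exactly. Their poses are not given: they have to be found in the camera images.
- stopper: White plastic tapered stopper, loose, standing on its narrow foot on the bench. Origin at the centre of the foot, z up along its axis. Plug 25 mm diameter at the foot growing to 31 mm at 32 mm up; then a flange 45 mm diameter from 32 to 38 mm; then a round grip 24 mm diameter from 38 to 68 mm (the top). 60 g or so.
- flask: Amber glass conical flask, loose, standing on the bench, 110 mm tall, body 86 mm diameter at the base, neck 42 mm outside diameter at the rim. Origin at the centre of its underside, z up. About 0.45 kg.
- flask_mouth (a point): Centre of the flask's neck opening, at rim height, 110 mm above its base; z up along the neck. The bore is 35 mm diameter at the rim, narrows to 28 mm at 37 mm depth where it ends. With the stopper home its flange rests on the rim and its foot is 32 mm below this point.
- plate: Aluminium lens-mount plate 110 x 64 x 10 mm, loose, 160 g, with a 32 mm bore, on the stand. Origin at the centre of its lower end face (64 x 10 mm); z along the 110 mm length to the upper end, y along the 64 mm, x through the 10 mm. It leans 25 degrees from vertical, top towards the robot; its upper 48 mm overhangs the stand, free on both faces. Bore centre 48 mm from the origin.
- stand: Fixed steel draining stand, base 85 x 84 mm and 6 mm thick, with a sloping ledge and two sloping rails (under the plate's side margins, 44 mm apart) that reach 62 mm up the plate. Origin on the bench; the plate's lower edge sits at x = +80 mm, 20 mm up, and leans towards -x. At yaw 0 x points away from the robot; base spans x 23 to 108 mm.
- rack: Fixed black plastic rack, base 150 (x) x 92 (y) mm and 10 mm thick, origin at the centre of its underside. It has two slots across it, 70 mm apart along x: the one at x = -35 mm is empty, the one at x = +35 mm holds another plate.
- free_slot (a point): Centre of the floor of the empty slot, 10 mm above the bench. x across the slot, y along it. The slot is 16 mm wide between two rails 8 mm thick, 80 mm long and 35 mm high above the slot floor, open at both ends.
- dry_plate: Identical plate standing upright in the rack's other slot, loose; leave it. Origin at the centre of its bottom edge face, z up; top 120 mm above the bench.
- wash_bottle: White plastic bottle with a red cap, 64 mm diameter, 130 mm tall, loose bystander; leave it. Origin at the centre of its underside.
- lens_ring: Brass ring 56 mm outside diameter, 12 mm high, lying on the bench, loose bystander; leave it. Origin at the centre of its underside.
There are look-alikes about, which are no part of the job. Leave any pink look-alike of the plate alone.

How it is judged:
By the outcome, as a careful person would: the job done as asked, in the order asked, and still so for the second after the job is handed in, with the robot touching nothing.
It also fails if it takes over 64 s, if anything falls off the work surface, if the arm or the gripper's body presses on something with over 40 N, if the wrist force passes 120 N, or if a joint passes its speed limit or range.

## Working session

There is one attempt and no reset: what is moved stays moved. The work goes in short steps, each a Python script; the robot and the scene stay as the last script left them, time stands still between calls to the robot, and variables do not carry over. Pictures are saved under pics/ and viewed, about 8 in all and at most 12, crops included, and the job is handed in when it is done.

```bash
mkdir -p pics; ls
python3 - <<'E'
from station import robot, fingers, vision, workorder, recognise
import cv2, numpy as np
np.set_printoptions(precision=4,suppress=True)
ims=[]
for c in ["scene","top"]:
    im=vision.grab_frame(c); cv2.imwrite(f"pics/{c}0.png",cv2.resize(im[:,:,::-1],(800,600),interpolation=cv2.INTER_CUBIC))
    k=vision.calibration(c); print(c,k["mtx"].tolist(),k["k1"]); print(k["extrinsics"])
    for n in ["stopper","flask","flask_mouth","plate","stand","rack","dry_plate","wash_bottle","lens_ring"]:
        print(n,[(np.round(d["rect"]).tolist(),round(d["p"],2)) for d in recognise(n,c)])
print(robot.current_time_s())
E
```

```text
pics
scene [[355.72612514276636, 0.0, 249.38743817793411], [0.0, 355.72612514276636, 194.94598256423797], [0.0, 0.0, 1.0]] -0.044433632294683736
[[-0.8276  0.5612 -0.0036  0.4578]
 [-0.3419 -0.4991  0.7962  0.1051]
 [ 0.4451  0.6602  0.605  -1.1628]
 [ 0.      0.      0.      1.    ]]
stopper [([220.0, 243.0, 19.0, 29.0], 0.59)]
flask [([294.0, 217.0, 37.0, 53.0], 0.68), ([318.0, 275.0, 79.0, 62.0], 0.66)]
flask_mouth [([292.0, 216.0, 31.0, 48.0], 0.89)]
plate [([245.0, 162.0, 24.0, 27.0], 0.9), ([208.0, 170.0, 29.0, 45.0], 0.64), ([145.0, 193.0, 46.0, 25.0], 0.51)]
stand [([209.0, 194.0, 38.0, 24.0], 0.56)]
rack [([319.0, 274.0, 76.0, 65.0], 0.61)]
dry_plate [([315.0, 262.0, 30.0, 55.0], 0.66), ([293.0, 218.0, 36.0, 49.0], 0.65)]
wash_bottle [([147.0, 204.0, 25.0, 47.0], 0.86), ([210.0, 192.0, 40.0, 23.0], 0.27)]
lens_ring [([204.0, 318.0, 26.0, 33.0], 0.7)]
top [[370.673198805911, 0.0, 256.2519001100424], [0.0, 370.673198805911, 195.15252734658372], [0.0, 0.0, 1.0]] -0.07181062385739473
[[ 0.0041 -1.     -0.0004  0.0071]
 [ 0.9803  0.0039  0.1973 -0.5712]
 [-0.1973 -0.0012  0.9803 -0.8954]
 [ 0.      0.      0.      1.    ]]
stopper [([249.0, 165.0, 22.0, 16.0], 0.5)]
flask [([232.0, 238.0, 34.0, 38.0], 0.63)]
flask_mouth [([232.0, 237.0, 35.0, 36.0], 0.65)]
plate [([342.0, 203.0, 35.0, 17.0], 0.87), ([364.0, 148.0, 25.0, 42.0], 0.77), ([360.0, 264.0, 49.0, 40.0], 0.67)]
stand [([335.0, 201.0, 37.0, 34.0], 0.84)]
rack [([177.0, 222.0, 35.0, 51.0], 0.95), ([231.0, 237.0, 30.0, 38.0], 0.55)]
dry_plate [([170.0, 204.0, 32.0, 10.0], 0.66)]
wash_bottle [([320.0, 127.0, 22.0, 32.0], 0.93)]
lens_ring [([202.0, 127.0, 16.0, 20.0], 0.67)]
1.0
```

View pics/scene0.png

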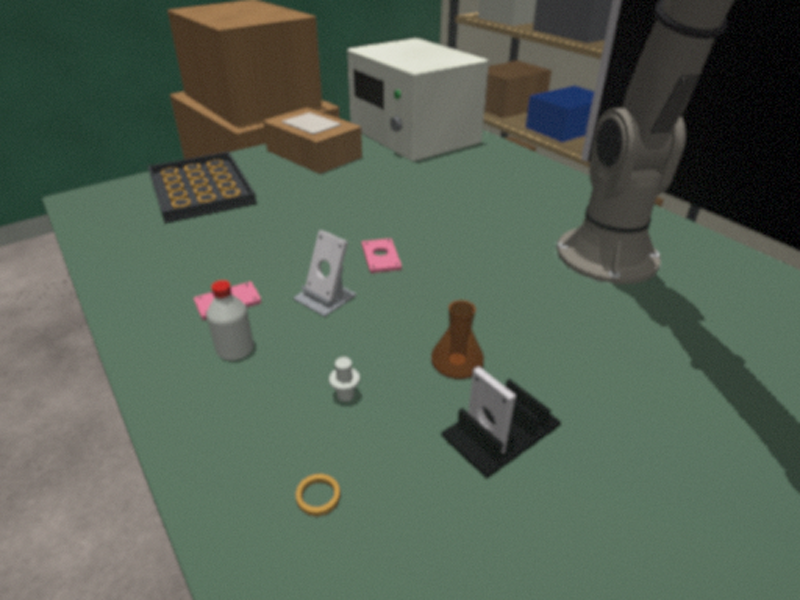

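View pics/top0.png

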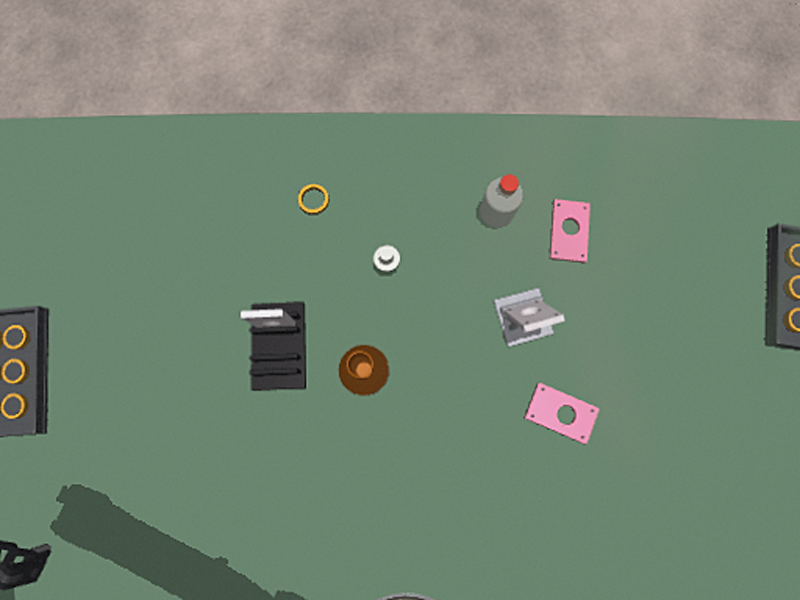

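Scene (800×600 px): the stopper is at (345,380) and the flask at (460,340). The silver plate on its stand is at (325,265), and the rack with its dry plate is at (500,425). Two pink look-alikes lie flat at (228,300) and (380,255). In the top view the plate is at (530,315), with pink look-alikes at (570,230) and (563,413). Nothing else could be taken for the stopper or flask. I'll fit poses by silhouette in both cameras.

```bash
cat > fit.py <<'E'
import numpy as np, cv2
from scipy.optimize import minimize
from station import vision
CAL={c:vision.calibration(c) for c in ("scene","top")}
def proj(P,c):
    k=CAL[c]; p=np.c_[P,np.ones(len(P))]@k["extrinsics"].T
    u=p[:,0]/-p[:,2]; v=-p[:,1]/-p[:,2]; s=1+k["k1"]*(u*u+v*v)
    m=k["mtx"]; return np.c_[m[0,0]*u*s+m[0,2], m[1,1]*v*s+m[1,2]]
def cyl(r,z): 
    a=np.arange(48)*np.pi/24; return np.c_[r*np.cos(a),r*np.sin(a),0*a+z]
def fr(*rz): return np.vstack([cyl(r,z) for r,z in rz])
def box(x,y,z): return np.array([[a,b,c] for a in x for b in y for c in z])
t=np.radians(25); up=np.array([-np.sin(t),0,np.cos(t)]); nr=np.array([np.cos(t),0,np.sin(t)])  # plate z, plate x(up-facing? away)
def plank(l0,l1,y0,y1,n0,n1):  # origin at plate lower edge centre in stand frame
    o=np.array([.080,0,.020]); return np.array([o+l*up+[0,y,0]+n*nr for l in(l0,l1) for y in(y0,y1) for n in(n0,n1)])
PL=plank(0,.110,-.032,.032,-.005,.005)
M={"stopper":[fr((.0125,0),(.0155,.032)),fr((.0225,.032),(.0225,.038)),fr((.012,.038),(.012,.068))],
 "rack":[box((-.075,.075),(-.046,.046),(0,.010))]+[box((x-.004,x+.004),(-.04,.04),(.01,.045)) for x in(-.047,-.023,.023,.047)]+[box((.03,.04),(-.032,.032),(.01,.12))],
 "stand":[box((.023,.108),(-.042,.042),(0,.006)),PL,box((.07,.09),(-.03,.03),(0,.02))],
 "flask":[fr((.043,0),(.043,.012)),fr((.043,.012),(.021,.07)),fr((.021,.07),(.021,.110))],
 "ring":[fr((.028,0),(.028,.012))],"bottle":[fr((.032,0),(.032,.08)),fr((.032,.08),(.014,.1)),fr((.014,.1),(.014,.13))]}
def world(P,q):
    c,s=np.cos(q[2]),np.sin(q[2]); return np.c_[P[:,0]*c-P[:,1]*s+q[0],P[:,0]*s+P[:,1]*c+q[1],P[:,2]]
S=6
def render(parts,q,c,roi):
    x0,y0,w,h=roi; im=np.zeros((h*S,w*S),np.uint8)
    for P in parts:
        hull=cv2.convexHull(proj(world(P,q),c).astype(np.float32))
        cv2.fillPoly(im,[np.round(((hull-[x0,y0]+.5)*S-.5)*16).astype(np.int32)],255,shift=4)
    return cv2.resize(im,(w,h),interpolation=cv2.INTER_AREA)/255.
def mask(im):
    f=im.astype(float)+1; g=f[...,1]/np.maximum(f[...,0],1)  # bench: G/R ~1.4
    return np.clip((1.27-g)/.16+.5,0,1)
def fit(name,q0,ims,cams=("scene","top"),yaw=False,parts=None,masks=None):
    parts=parts or M[name]; rois={};ms={}
    for c in cams:
        p=proj(world(np.vstack(parts),q0),c); lo=np.floor(p.min(0)-6).astype(int); hi=np.ceil(p.max(0)+6).astype(int)
        rois[c]=(*lo,*(hi-lo)); ms[c]=(masks[c] if masks else mask(ims[c]))[lo[1]:hi[1],lo[0]:hi[0]]
    def cost(d,cs=cams):
        q=np.array(q0,float); q[:2]+=d[:2]*.01
        if yaw:q[2]+=d[2]*.1
        return sum(((render(parts,q,c,rois[c])-ms[c])**2).sum() for c in cs)
    n=3 if yaw else 2; out=[]
    for cs in [cams]+([(c,) for c in cams] if len(cams)>1 else []):
        sim=np.vstack([np.zeros(n),np.eye(n)])-.3
        r=minimize(cost,np.zeros(n),args=(cs,),method="Nelder-Mead",options=dict(initial_simplex=sim,xatol=.01,fatol=.02))
        q=np.array(q0,float); q[:2]+=r.x[:2]*.01
        if yaw:q[2]+=r.x[2]*.1
        out.append((q,r.fun))
    return out,rois
def ray(c,uv,z):  # pixel to plane z
    k=CAL[c]; m=k["mtx"]; d=cv2.undistortPoints(np.array([[uv]],float),m,np.array([0,0,0,0.]))[0,0]
    s=d.copy()
    for _ in range(20): s=d/(1+k["k1"]*(s@s))
    E=k["extrinsics"]; R=E[:3,:3]; o=-R.T@E[:3,3]; v=R.T@np.array([s[0],-s[1],-1]); return o+v*(z-o[2])/v[2]
E
python3 - <<'E'
from fit import *
ims={c:vision.grab_frame(c) for c in CAL}
np.savez("f0.npz",**ims)
g={"stopper":(ray("top",(247,166),.035),0),"flask":(ray("top",(232,237),.05),0),"rack":(ray("top",(177.5,222),.01),0),
"stand":(ray("top",(335,203),.006),0),"ring":(ray("top",(201,127),.006),0),"bottle":(ray("top",(323,127),.07),0)}
tiles=[]
for n,(p,y) in g.items():
    best=None
    ys=[0] if n!="stand" else np.radians([-20,0,20])
    for yy in ys:
        q0=[p[0],p[1],yy]
        if n=="stand": q0[0]-=.065*np.cos(yy); q0[1]-=.065*np.sin(yy)
        o,rois=fit(n,q0,ims,yaw=n in("rack","stand"))
        if best is None or o[0][1]<best[0][0][1]: best=(o,rois)
    o,rois=best
    print(n,[(np.round(q[:2],4).tolist(),round(float(np.degrees(q[2])),1),round(float(f),1)) for q,f in o])
    for c in CAL:
        x0,y0,w,h=rois[c]; k=4
        t_=cv2.resize(ims[c][y0:y0+h,x0:x0+w,::-1],None,fx=k,fy=k,interpolation=cv2.INTER_CUBIC)
        for P in M[n]:
            hull=cv2.convexHull(proj(world(P,o[0][0]),c).astype(np.float32)); cv2.polylines(t_,[np.round((hull-[x0,y0]+.5)*k).astype(np.int32)],True,(255,255,0) if n!="rack" else (0,0,255),1)
        tiles.append(t_)
can=np.zeros((1000,1400,3),np.uint8);x=y=rh=0
for t_ in tiles:
    if x+t_.shape[1]>1400: x=0;y+=rh+4;rh=0
    h=min(t_.shape[0],1000-y)
    if h<=0: print("overflow");break
    can[y:y+h,x:x+t_.shape[1]]=t_[:h]; x+=t_.shape[1]+4; rh=max(rh,t_.shape[0])
print(y+rh)
cv2.imwrite("pics/fit0.png",cv2.resize(can[:min(1000,y+rh)],(800,int(min(1000,y+rh)*800/1400)),interpolation=cv2.INTER_AREA))
E
```

```text
stopper [([0.6587, 0.0352], 0.0, 527.4), ([0.6598, 0.0363], 0.0, 332.2), ([0.6586, 0.0348], 0.0, 195.0)]
flask [([0.4696, 0.0722], 0.0, 1090.2), ([0.4703, 0.0738], 0.0, 734.4), ([0.4696, 0.0719], 0.0, 353.7)]
rack [([0.5103, 0.2189], 2.4, 2371.4), ([0.5088, 0.2165], 2.4, 1835.5), ([0.5102, 0.2207], 3.1, 501.8)]
stand [([0.5007, -0.2233], 17.6, 1414.0), ([0.5056, -0.2355], 31.8, 780.5), ([0.4997, -0.221], 15.3, 602.3)]
ring [([0.777, 0.1688], 0.0, 697.0), ([0.7795, 0.1689], 0.0, 415.0), ([0.7767, 0.1688], 0.0, 279.6)]
bottle [([0.7575, -0.1645], 0.0, 1637.8), ([0.7584, -0.1632], 0.0, 866.8), ([0.7572, -0.1638], 0.0, 767.3)]
608
```

View pics/fit0.png

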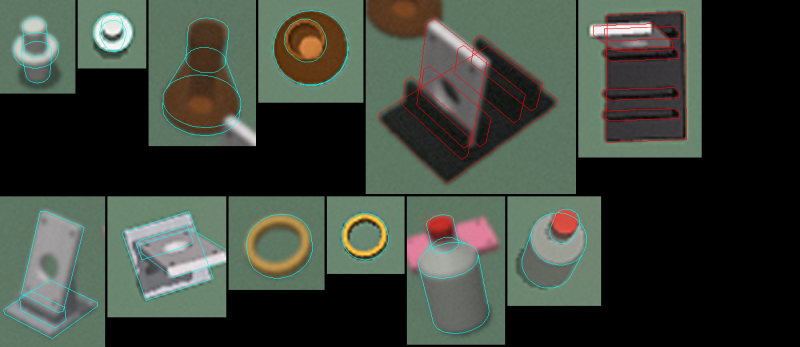

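The overlay fits are plausible, but the mask threshold is off because the costs are high. I'll recalibrate the mask from the bench colour and refit.

```bash
cat >> fit.py <<'E'
def mask(im):
    f=cv2.GaussianBlur(im,(0,0),.5).astype(float); s=f.sum(2)+1
    g=f[...,1]/s; b=np.median(g[120:340,120:400]); lo=.338
    return np.clip((b-g)/(b-lo)*1.6-.3,0,1)
E
python3 - <<'E'
from fit import *
ims=dict(np.load("f0.npz"))
for c in CAL:
    f=ims[c].astype(float); print(c,np.percentile((f[...,1]/(f.sum(2)+1))[120:340,120:400],[1,10,50,90,99]).round(3))
g={"stopper":(.6587,.0352,0),"flask":(.4696,.0722,0),"rack":(.5103,.2189,.045),"stand":(.5007,-.2233,.3)}
tiles=[]
for n,q0 in g.items():
    o,rois=fit(n,q0,ims,yaw=n in("rack","stand"))
    print(n,[(np.round(q[:2],4).tolist(),round(float(np.degrees(q[2])),1),round(float(f),1)) for q,f in o])
    for c in CAL:
        x0,y0,w,h=rois[c]; k=6 if n=="stopper" else 4
        t_=cv2.resize(ims[c][y0:y0+h,x0:x0+w,::-1],None,fx=k,fy=k,interpolation=cv2.INTER_CUBIC); m_=cv2.resize((mask(ims[c])[y0:y0+h,x0:x0+w]*255).astype(np.uint8),None,fx=k,fy=k)
        for P in M[n]:
            hull=cv2.convexHull(proj(world(P,o[0][0]),c).astype(np.float32)); cv2.polylines(t_,[np.round((hull-[x0,y0]+.5)*k).astype(np.int32)],True,(255,255,0) if n!="rack" else (0,0,255),1)
        tiles+=[np.vstack([t_,cv2.cvtColor(m_,cv2.COLOR_GRAY2BGR)])]
can=np.zeros((1000,1400,3),np.uint8);x=y=rh=0
for t_ in tiles:
    if x+t_.shape[1]>1400: x=0;y+=rh+4;rh=0
    h=min(t_.shape[0],1000-y)
    if h<=0: print("overflow");break
    can[y:y+h,x:x+t_.shape[1]]=t_[:h]; x+=t_.shape[1]+4; rh=max(rh,t_.shape[0])
cv2.imwrite("pics/fit1.png",cv2.resize(can[:min(1000,y+rh)],(800,int(min(1000,y+rh)*800/1400)),interpolation=cv2.INTER_AREA))
E
```

```text
scene [0.262 0.339 0.378 0.382 0.385]
top [0.261 0.345 0.38  0.382 0.385]
stopper [([0.6582, 0.0343], 0.0, 8.9), ([0.6582, 0.0335], 0.0, 4.5), ([0.6578, 0.0347], 0.0, 2.1)]
flask [([0.4698, 0.0721], 0.0, 203.8), ([0.4699, 0.0722], 0.0, 194.0), ([0.4693, 0.072], 0.0, 8.0)]
rack [([0.5093, 0.2193], 3.3, 1015.0), ([0.5082, 0.2164], 3.5, 891.9), ([0.5103, 0.2204], 3.7, 56.1)]
stand [([0.4999, -0.2223], 16.1, 102.6), ([0.4996, -0.224], 17.1, 91.2), ([0.4993, -0.2208], 15.4, 5.3)]
```

View pics/fit1.png

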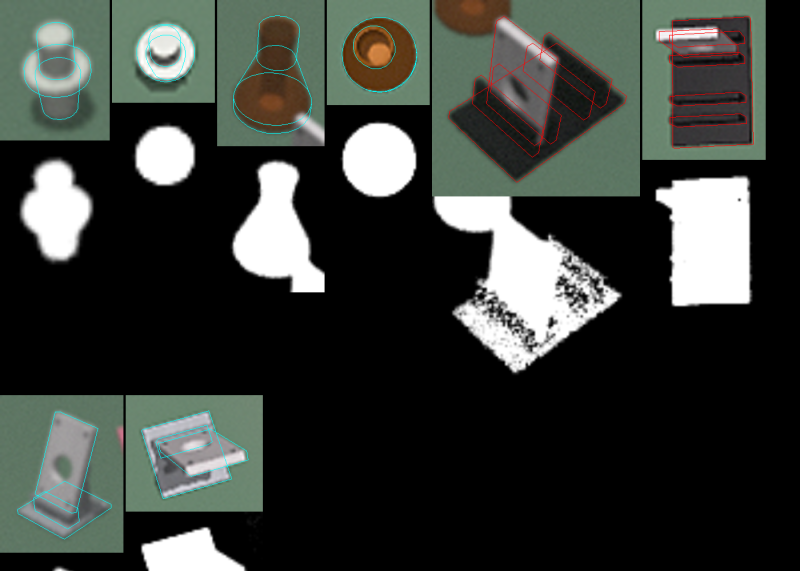

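The masks are clean and both cameras agree to 1–3 mm. The stopper crop shows a white tapered body with a flange and grip, so the choice is right. Next I'll check IK for the whole job, refine the plate's normal offset and rack, and grasp the stopper.

Run:
```python
from fit import *
from station import robot, fingers
from scipy.spatial.transform import Rotation as Rn
ims=dict(np.load("f0.npz"))
ms={}
for c in CAL:
    f=ims[c].astype(float); m=mask(ims[c]); m[(f[...,0]>1.25*f[...,1])]=0; ms[c]=m
ms={c:cv2.medianBlur((ms[c]*255).astype(np.uint8),3)/255. for c in ms}
for n in (-.006,-.003,0,.003,.006):
    parts=[M["stand"][0],plank(0,.110,-.032,.032,n-.005,n+.005),M["stand"][2]]
    o,_=fit("stand",(.5,-.222,.28),ims,yaw=True,parts=parts,masks=ms)
    print(n,[(np.round(q[:2],4).tolist(),round(float(np.degrees(q[2])),1),round(float(f_),1)) for q,f_ in o])
mr={c:(ims[c].astype(float)@[.3,.6,.1]<75)*1.0 for c in CAL}
fl=np.clip(ms["scene"]*0,0,1)
for c in CAL:
    f=ims[c].astype(float); m=np.maximum(mask(ims[c]),(f.sum(2)<130)); m[f[...,0]>1.25*f[...,1]]=0; mr[c]=cv2.medianBlur((m*255).astype(np.uint8),3)/255.
o,_=fit("rack",(.5095,.2195,.06),ims,yaw=True,masks=mr)
print("rack",[(np.round(q[:2],4).tolist(),round(float(np.degrees(q[2])),1),round(float(f_),1)) for q,f_ in o])
print(robot.current_eef_rot(),robot.current_time_s(),robot.tip_reach)
for nm,p,r in [("st",(.658,.034,.059),[180,0,0]),("st90",(.658,.034,.059),[180,0,90]),("fl",(.47,.072,.2),[180,0,0]),("fl90",(.47,.072,.2),[180,0,90]),
  ("slot",(.4746,.2174,.103),[180,0,93.5]),("slot-",(.4746,.2174,.103),[180,0,-86.5])]:
    q=robot.inverse_kinematics(p,r); print(nm,None if q is None else np.round(q,0))
a=np.radians(16);Rs=Rn.from_euler("z",16,degrees=True).as_matrix()
for s in(1,-1):
    z=Rs@-up; y=s*Rs@nr; R=np.c_[np.cross(y,z),y,z]; e=Rn.from_matrix(R).as_euler("xyz",degrees=True)
    q=robot.inverse_kinematics((.538,-.211,.104),e.tolist()); print("plate",e.round(1),None if q is None else np.round(q,0))
```

```text
-0.006 [([0.5016, -0.2251], 18.0, 107.6), ([0.5026, -0.2274], 18.6, 57.3), ([0.5008, -0.2232], 17.1, 31.6)]
-0.003 [([0.5007, -0.2227], 16.6, 79.1), ([0.5012, -0.226], 18.1, 53.7), ([0.5002, -0.2206], 15.2, 14.7)]
0 [([0.4996, -0.2221], 16.2, 71.2), ([0.4996, -0.2238], 16.7, 55.7), ([0.4995, -0.2209], 15.6, 7.8)]
0.003 [([0.4989, -0.2208], 15.2, 94.0), ([0.4982, -0.2224], 16.2, 68.3), ([0.4989, -0.2203], 15.1, 20.9)]
0.006 [([0.4983, -0.2188], 14.0, 142.6), ([0.4977, -0.2211], 16.5, 87.0), ([0.499, -0.2193], 14.4, 45.0)]
rack [([0.51, 0.2192], 3.5, 255.3), ([0.509, 0.2179], 2.7, 176.6), ([0.5101, 0.2201], 3.3, 47.8)]
[-1.79999586e+02  9.83284408e-04  1.54805985e+02] 1.1 0.017
st [-29.  44.  41.  82. -30.  64. -73.]
st90 [-27.  44.  38.  82. -28.  64.  16.]
fl [-43.  13.  38. 103.  -8.  67. -92.]
fl90 [-39.  12.  33. 103.  -7.  67.  -4.]
slot [-44.  23.  22. 103. -10.  56. -14.]
slot- [-23.  22.  -5. 102.   2.  55. 155.]
plate [155.   0. 106.] [ 12.  20.  22. 113. -43.  39.  80.]
plate [-155.    0.  -74.] [-18.  32.  65. 114. -66.  56. -83.]
```

Run:
```python
from fit import *
from station import robot, fingers
D=[180,0,90]
robot.move_to((.658,.0345,.15),D)
fingers.gripper_to(.65,30)
robot.line_to((.658,.0345,.060),D,velocity=.15)
fingers.gripper_to(0.0,30); print("gap",robot.current_finger_gap()*85,robot.current_contact_force())
robot.line_to((.658,.0345,.20),D,velocity=.25)
robot.line_to((.4697,.0721,.20),D,velocity=.3)
print(robot.current_finger_gap()*85,robot.current_tool_pos(),robot.current_eef_rot(),robot.current_time_s())
ims={c:vision.grab_frame(c) for c in CAL}; np.savez("f1.npz",**ims)
a=cv2.resize(ims["scene"][120:280,220:380,::-1],(400,400),interpolation=cv2.INTER_CUBIC);b=cv2.resize(ims["top"][170:290,170:290,::-1],(400,400),interpolation=cv2.INTER_CUBIC)
cv2.imwrite("pics/grasp1.png",np.hstack([a,b]))
```

```text
gap 21.54668410725875 [-0.15836816 -0.34735369  4.27526315]
22.446017081063694 [0.47050085 0.07200152 0.19956739] [1.79956739e+02 5.00695146e-02 9.00157303e+01] 6.4167
```

View pics/grasp1.png

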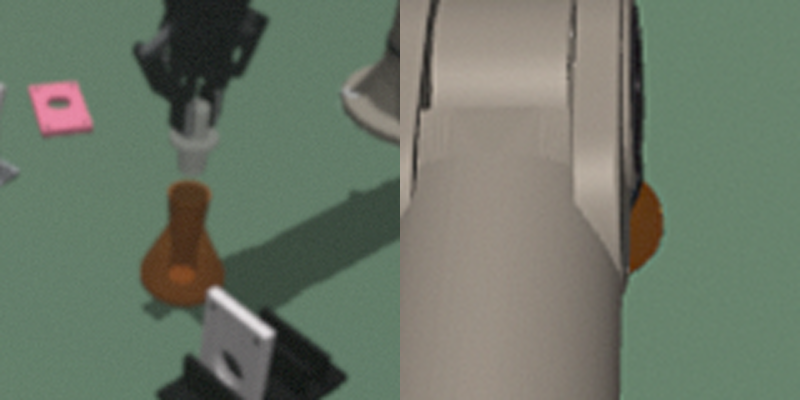

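The stopper is gripped upright directly over the neck: flange at about px (297,175), neck rim at about (295,195). I'll compare with projections, then descend with force stop.

Run:
```python
from fit import *
from station import robot, fingers
c=np.array([[.4705,.072,.1396+.035],[.4705,.072,.1396]]);print("stopper flange,foot",proj(c,"scene").round(1), "rim",proj(np.array([[.4697,.0721,.11]]),"scene").round(1))
D=[180,0,90]
# home TCP z = .11-.032+.060=.138
robot.line_to((.4697,.0721,.160),D,velocity=.1); robot.pause(.2)
print("at",robot.current_tool_pos(),robot.current_contact_force())
h=robot.line_to((.4697,.0721,.137),D,velocity=.025,f_stop=3)
print(h,robot.current_tool_pos(),robot.current_contact_force(),robot.current_time_s())
im=vision.grab_frame("scene"); cv2.imwrite("pics/ins1.png",cv2.resize(im[120:280,220:380,::-1],(500,500),interpolation=cv2.INTER_CUBIC))
```

```text
stopper flange,foot [[297.4 173.9]
 [296.2 186.5]] rim [[295.6 196.6]]
at [0.47043917 0.07213423 0.16074717] [-0.55682158 -0.27890452 -1.21269693]
True [0.46937043 0.07207382 0.13961752] [-0.384107    0.41566233  4.14134436] 8.025
```

View pics/ins1.png

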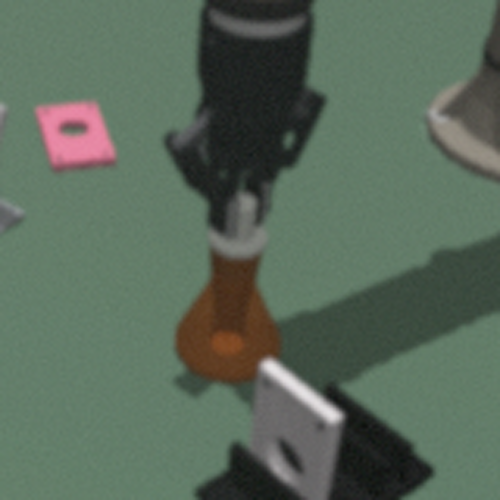

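Flange is at the rim (crop (238,240)) and the flask is standing. I'll release, retreat, and look before taking the plate.

Run:
```python
from fit import *
from station import robot, fingers
from scipy.spatial.transform import Rotation as Rn
D=[180,0,90]
fingers.gripper_to(.5); robot.pause(.2)
p=robot.current_tool_pos(); robot.line_to((p[0],p[1],.24),D,velocity=.2)
Rs=Rn.from_euler("z",16,degrees=True).as_matrix(); z=Rs@-up; y=Rs@nr; e=Rn.from_matrix(np.c_[np.cross(y,z),y,z]).as_euler("xyz",degrees=True).tolist()
tcp=lambda l:np.array([.4996,-.2220,0])+Rs@(np.array([.08,0,.02])+l*up)
robot.move_to(tcp(.19).tolist(),e)
print(robot.current_tool_pos(),tcp(.19),robot.current_time_s())
ims={c:vision.grab_frame(c) for c in CAL}; np.savez("f2.npz",**ims)
parts=M["flask"]+[P+[0,0,.078] for P in M["stopper"][1:]]
o,_=fit("x",(.4697,.0721,0),ims,parts=parts); print([(np.round(q[:2],4).tolist(),round(float(f),1)) for q,f in o])
for dz in (0,.003,.006):
    pp=M["flask"]+[P+[0,0,.078+dz] for P in M["stopper"][1:]]
    o,_=fit("x",(.4697,.0721,0),ims,cams=("scene",),parts=pp); print(dz,o[0][1])
a=cv2.resize(ims["scene"][150:250,250:350,::-1],(400,400),interpolation=cv2.INTER_CUBIC);b=cv2.resize(ims["scene"][110:210,160:260,::-1],(400,400),interpolation=cv2.INTER_CUBIC)
cv2.imwrite("pics/chk2.png",np.hstack([a,b]))
```

```text
[ 0.49944447 -0.22043723  0.19137694] [ 0.49931405 -0.22208199  0.19219848] 10.525
[([0.4693, 0.072], 201.3), ([0.4688, 0.0714], 191.9), ([0.4695, 0.072], 7.9)]
0 191.9070364567806
0.003 192.05731870569855
0.006 204.75693623612452
```

View pics/chk2.png

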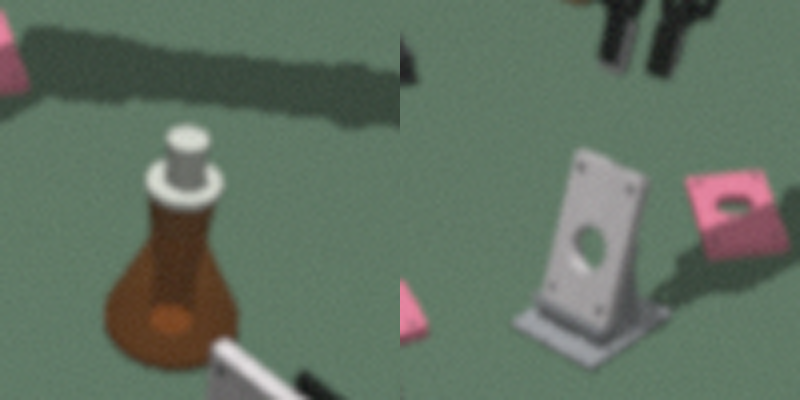

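The stopper sits upright and level in the neck with its flange at the rim (crop (185,185)), and the flask is standing at the same place. The plate is untouched on its stand, and the open fingers are lined up above it. Next I'll grasp the plate.

```bash
cat > pl.py <<'E'
from fit import *
from station import robot, fingers
from scipy.spatial.transform import Rotation as Rn
Rs=Rn.from_euler("z",16,degrees=True).as_matrix(); z=Rs@-up; y=Rs@nr; e=Rn.from_matrix(np.c_[np.cross(y,z),y,z]).as_euler("xyz",degrees=True).tolist()
tcp=lambda l,n=0:(np.array([.4996,-.2220,0])+Rs@(np.array([.08,0,.02])+l*up+n*nr)).tolist()
E
python3 - <<'E'
from pl import *
fingers.gripper_to(.42); robot.pause(.2); print(robot.current_tool_pos()-np.array(tcp(.19)))
print(robot.line_to(tcp(.093),e,velocity=.12,f_stop=8)); robot.pause(.2)
R=Rn.from_euler("xyz",robot.current_eef_rot(),degrees=True).as_matrix()
print("err tool frame",R.T@(robot.current_tool_pos()-np.array(tcp(.093))),robot.current_contact_force())
fingers.gripper_to(0,60); print("gap",robot.current_finger_gap()*85,robot.current_contact_force())
robot.line_to(tcp(.100,.001),velocity=.05); print(robot.current_contact_force())
robot.line_to(tcp(.165,.006),velocity=.15)
print(robot.current_finger_gap()*85,robot.current_contact_force(),robot.current_time_s())
E
```

```text
[7.17755807e-05 1.24535528e-04 6.69515706e-05]
False
err tool frame [-0.0004877   0.00046398 -0.00074575] [ 1.15323919  0.21595401 -0.09794718]
gap 9.187486935552917 [-0.51075734  0.46469463  2.1562604 ]
[ 0.31899441 -0.05637194 -1.09652577]
9.043254796474079 [-0.85370208  0.88675689 -2.27007444] 13.45
```

Run:
```python
from pl import *
D=[180,0,93.3]; S=(.475,.2173)
p=robot.current_tool_pos()
robot.line_to((.50,p[1],.30),[180,0,106],velocity=.15)
robot.line_to((S[0],S[1],.30),D,velocity=.2); robot.pause(.3)
print(robot.current_tool_pos(),robot.current_eef_rot(),robot.current_finger_gap()*85)
robot.line_to((S[0],S[1],.155),D,velocity=.15); robot.pause(.3)
print(robot.current_tool_pos(),robot.current_eef_rot(),robot.current_contact_force(),robot.current_time_s())
ims={c:vision.grab_frame(c) for c in CAL}; np.savez("f3.npz",**ims)
im=ims["scene"]; x0,y0,k=250,160,4
t_=cv2.resize(im[y0:y0+140,x0:x0+150,::-1],None,fx=k,fy=k,interpolation=cv2.INTER_CUBIC)
q=robot.current_tool_pos(); ps=world(box((-.005,.005),(-.032,.032),(q[2]-.093,q[2]-.093+.11)),(q[0],q[1],np.radians(3.3)))
hull=cv2.convexHull(proj(ps,"scene").astype(np.float32)); cv2.polylines(t_,[np.round((hull-[x0,y0]+.5)*k).astype(np.int32)],True,(255,255,0),1)
for P in M["rack"][:5]:
    hull=cv2.convexHull(proj(world(P,(.5099,.2193,np.radians(3.3))),"scene").astype(np.float32)); cv2.polylines(t_,[np.round((hull-[x0,y0]+.5)*k).astype(np.int32)],True,(0,0,255),1)
cv2.imwrite("pics/over.png",t_)
```

```text
[0.4750758  0.21705062 0.30004252] [ 1.79996733e+02 -3.71298172e-03  9.32730168e+01] 9.181146449020611
[0.47529428 0.21748595 0.15552739] [ 1.79947806e+02 -3.47211094e-02  9.33070723e+01] [-0.25490748  0.52859855 -1.19689124] 18.5
```

View pics/over.png

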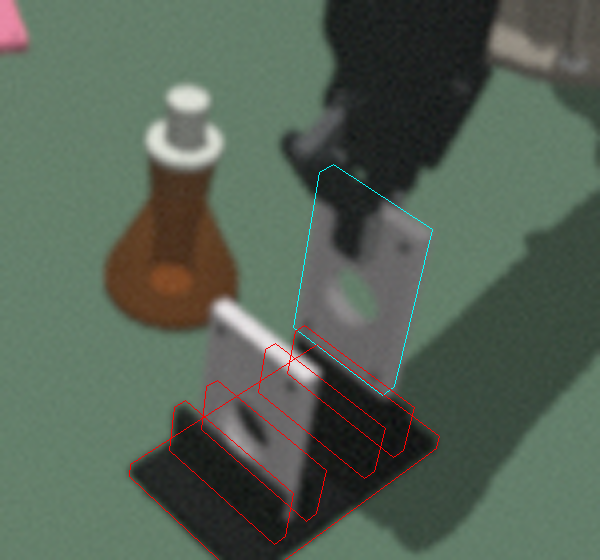

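The plate is held as predicted (cyan outline matches) over the empty slot, with bore and corners visible, and is clear of the dry plate. Now I'll lower with a force stop.

Run:
```python
from pl import *
D=[180,0,93.3]; S=(.475,.2170)
a=robot.line_to((*S,.118),D,velocity=.06,f_stop=6); print(a,robot.current_tool_pos(),robot.current_contact_force())
if not a:
    robot.pause(.2); b=robot.line_to((*S,.100),D,velocity=.02,f_stop=4); print(b,robot.current_tool_pos(),robot.current_contact_force(),robot.current_torque())
ims={c:vision.grab_frame(c) for c in CAL}; np.savez("f4.npz",**ims)
cv2.imwrite("pics/low.png",cv2.resize(ims["scene"][160:300,250:400,::-1],None,fx=4,fy=4,interpolation=cv2.INTER_CUBIC)); print(robot.current_time_s())
```

```text
False [0.47525344 0.21699414 0.1180944 ] [-0.23786023  1.16087999 -0.66695657]
True [0.47501824 0.21693613 0.10380064] [-0.02558708 -0.65817657  3.02918772] [ 0.06357176 -0.10004228  0.00768169]
20.35
```

View pics/low.png

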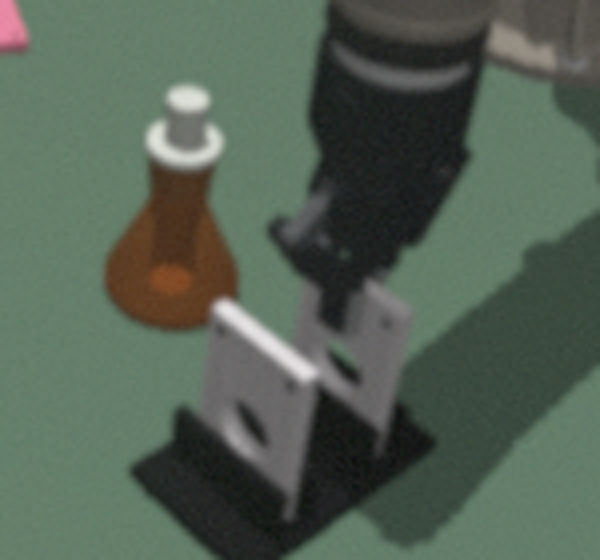

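Contact came at TCP z = 0.1038, exactly the expected slot floor, and the plate is between the rails parallel to the dry plate. Release and check.

Run:
```python
from pl import *
fingers.gripper_to(.33); robot.pause(.3)
p=robot.current_tool_pos(); robot.line_to((p[0],p[1],.20),velocity=.12)
robot.line_to((.40,p[1],.30),velocity=.25); robot.move_j([-67.191,17.813,.802,86.603,-.252,75.585,-1.558]); robot.pause(.3)
print(robot.current_time_s())
ims={c:vision.grab_frame(c) for c in CAL}; np.savez("f5.npz",**ims)
a=cv2.resize(ims["scene"][170:290,250:370,::-1],(480,480),interpolation=cv2.INTER_CUBIC);b=cv2.resize(ims["top"][180:260,140:220,::-1],(300,300),interpolation=cv2.INTER_CUBIC)
can=np.zeros((480,790,3),np.uint8);can[:,:480]=a;can[:300,490:]=b;cv2.imwrite("pics/fin.png",can)
# plate fit against bright (non-black) pixels, top+scene, each with the dry plate as reference
mk={}
for c in CAL:
    f=ims[c].astype(float); m=mask(ims[c])*(f.sum(2)>230); m[f[...,0]>1.25*f[...,1]]=0; mk[c]=m
B=[box((-.005,.005),(-.032,.032),(.045,.12))]
for nm,q0 in (("dry",(.5449,.2213,.058)),("new",(.475,.217,.058))):
    o,_=fit("x",q0,ims,yaw=True,parts=B,masks=mk); print(nm,[(np.round(q[:2],4).tolist(),round(float(np.degrees(q[2])),1),round(float(f),1)) for q,f in o])
for n,q0 in (("bottle",(.7575,-.1645,0)),("ring",(.777,.1688,0))):
    for i in("f0.npz","f5.npz"):
        d=dict(np.load(i)); o,_=fit(n,q0,d); print(n,i,o[0][0][:2].round(4))
d0=dict(np.load("f0.npz"))
for i in d0: print(i,"ring/bottle diff")
```

```text
24.1333
dry [([0.5454, 0.2226], 3.3, 483.0), ([0.5447, 0.2217], 3.9, 421.9), ([0.5432, 0.2216], 0.9, 60.9)]
new [([0.475, 0.2185], 3.5, 448.3), ([0.4769, 0.2198], 3.7, 406.4), ([0.475, 0.2187], 3.3, 41.1)]
bottle f0.npz [ 0.7582 -0.1645]
bottle f5.npz [ 0.7582 -0.1645]
ring f0.npz [0.7774 0.1674]
ring f5.npz [0.7776 0.1673]
scene ring/bottle diff
top ring/bottle diff
```

View pics/fin.png

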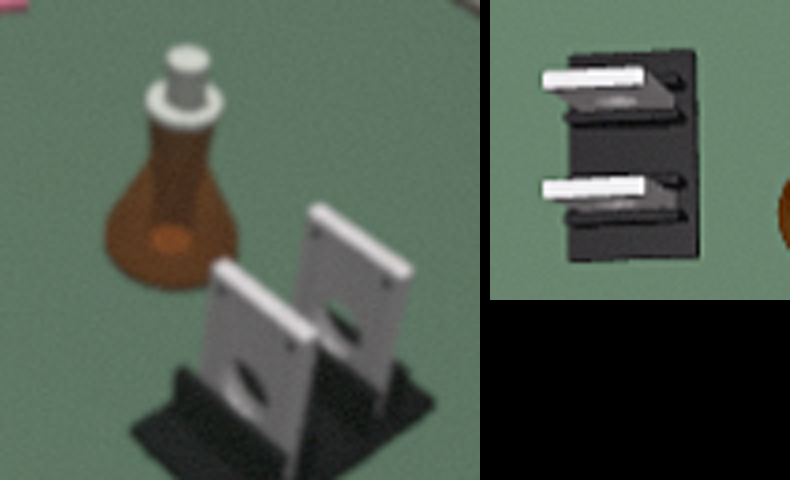

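The new plate stands upright, parallel to the dry plate and centred in its slot within about 1 mm. The stopper is level on the flask rim, and the bottle and ring are unmoved. Handing in.

```bash
python3 -c "
from station import robot, workorder
workorder.close_job(); print(robot.current_time_s())"
```

```text
the job is handed in; nothing more can be done
the job is handed in; nothing more can be done
```

I closed the flask first, then moved the plate from the stand into the rack's empty slot. I handed the job in about 24 s into the 64 s allowed, with the arm back at its start pose and touching nothing.

- **Stopper:** I lowered it into the neck, stopped on a 3 N force change, and released it. In the last pictures it is upright with the flange on the rim, and the flask is standing where it was. The camera fit cannot tell 0 mm from about 3 mm of remaining height, so "fully home" rests on how it looks and on contact coming 1.6 mm above the nominal height.
- **Plate:** It went in the same end down, with floor contact at the expected height. It stands upright at (0.475, 0.2185) m, yaw 3.5°, against a slot estimate of (0.475, 0.217) m, yaw 3.3°. That puts it centred lengthways to about 1 mm.
- **Disagreements:** The two cameras differed by 1–3 mm in y on the rack and stand, and by about 1–2 mm on the new plate. The scene-camera fits of both upright plates were poor because of the black rack and overlapping objects.
- **Bystanders:** The bottle and ring had not moved, to within 0.2 mm. The dry plate looks undisturbed in the pictures, and I touched neither pink look-alike.

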